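# Pack the last two wedges into the rack head to tail

## Task

Finish filling the wedge rack: slide the two loose wooden wedges in from its open front, under the strap, head to tail with the two already packed, so that all four lie flat side by side, pushed fully home against the back stop and flush with the front ends of the rack's side rails. Leave the tape roll, the timer and the vial where they are.

Things in the scene. Friction and masses are not known exactly. Their poses are not given: they have to be found in the camera images.
- rack: grey metal rack fixed to the bench, no floor: two side rails and a back stop, 28 mm high, 10 mm thick, round a pocket 100 mm deep, 126 mm wide. Origin: on the bench, middle of the pocket. +x points into the rack (open front, where the rails end, at x = -50 mm; back stop's inner face at x = +50); inner faces of the rails at y = -63 and +63. Four alternating wedges take 120 mm of the width
- rack_strap (a point): middle of the flat steel strap that bridges the rack from rail to rail, 20 mm wide (rack x = -5 to +15 mm), underside 40 mm and top 44 mm above the bench: wedges cannot be lowered in, they slide in under it on the bench. Its legs and screwed feet stand outside the rails, rack 188 mm wide over the feet
- rack_gap (a point): point on the bench at the open front, rack (x, y) = (-50, -30) mm, middle of the mouth of the free space (about 65 mm wide, between wedge_b's straight face and the -y rail). The loose wedge going in thick end first belongs next to wedge_b and goes in first; then the other, thin end first, fits the gap that narrows toward the back
- wedge_a: brown wooden wedge, 90 g: 100 long, 30 high, 42 wide at the thick end, 18 at the thin end (mm). Origin on the underside at mid length, mid width. +x to the thin end (x = +50; thick end x = -50), z up. Straight long face at y = -15, square to the ends; slanted long face from y = +27 (thick end) to +3 (thin end). Edges broken 1.5. Packed, but loose, along the rack's +y rail, thick end at the back
- wedge_b: wedge identical to wedge_a in size, origin and axes; packed, but loose, in the rack beside wedge_a, thin end at the back, straight face toward the free space
- wedge_c: wedge identical to wedge_a in size, origin and axes; (mass 60 to 130 g) lying flat and loose on the bench, in front of the rack and to one side, at any angle
- wedge_d: wedge identical to wedge_a in size, origin and axes; (mass 60 to 130 g) lying flat and loose on the bench, in front of the rack and to the other side, at any angle
- tape_roll: brown roll of sealing tape lying flat, 66 mm across, 25 mm high, origin at the centre of its underside; a bystander
- timer: round white kitchen-type timer with a black dial, 64 mm across, 39 mm high, origin at the centre of its underside; a bystander
- vial: small white capped vial, 28 mm across, 35 mm high, origin at the centre of its underside; a bystander
Not all that is in view belongs to the job. Leave any orange or pink look-alike of the wedge_b alone.

How it is judged (in metres and radians):
At the end, for the whole second after the job is handed in: All four wedges lie flat on the bench inside the rack between its rails, in line with it within 0.09 rad, their ends within 6 mm of flush with the front ends of the rails (which only fits with the wedges alternating), released and at rest (x of wedge_a in the frame of rack between -0.006 and 0.006 m and y of wedge_a in the frame of rack between -0.056 and 0.056 m and angle between the x axis of each of wedge_a, wedge_b, wedge_c, wedge_d and the x axis of rack, either way round below 0.09 rad and height (world z) of each of wedge_a, wedge_b, wedge_c, wedge_d below 0.004 m and angle between each of wedge_a, wedge_b, wedge_c, wedge_d's own z axis and vertical below 0.05 rad and linear speed of each of wedge_a, wedge_b, wedge_c, wedge_d below 0.02 m/s and x of wedge_b in the frame of rack between -0.006 and 0.006 m and y of wedge_b in the frame of rack between -0.056 and 0.056 m and x of wedge_c in the frame of rack between -0.006 and 0.006 m and y of wedge_c in the frame of rack between -0.056 and 0.056 m and x of wedge_d in the frame of rack between -0.006 and 0.006 m and y of wedge_d in the frame of rack between -0.056 and 0.056 m); the robot touches nothing.
It fails at once if the tape roll is moved more than 30 mm (distance of tape_roll from where it was at the start of the episode above 0.03 m).
It fails at once if the timer is moved more than 30 mm (distance of timer from where it was at the start of the episode above 0.03 m).
It fails at once if the vial is moved more than 30 mm (distance of vial from where it was at the start of the episode above 0.03 m).
It also fails if it takes over 72 s, if anything falls off the work surface, if the arm or the gripper's body presses on something with over 40 N, if the wrist force passes 120 N, or if a joint passes its speed limit or range.

## Robot

A 7-joint arm with a two-finger parallel gripper is mounted at the origin on a cart in front of the work surface, level with it; the furniture and walls round the work are solid. World frame = base frame: x ahead of the robot, y to its left, z up, the work surface at z = 0. Lengths are in mm, angles in rad, forces in N, time in s.
With the tool pointing down it reaches from about 400 to 875 mm from the base axis. Payload 4.4 kg.
Tool frame: the origin (TCP) lies midway between the tips of the shut fingers; the grasp point (between the pads) lies 19 mm behind it; z points along the fingers, y is the line along which they close (so a half turn about z gives the same grasp; the last joint's range is limited). The gripper opens to 85 mm and grips with 20 to 120 N. Pads are 22 mm wide; open, the fingers measure 114 mm over their backs; the gripper's body (76 mm by 85 mm) begins 54 mm behind the grasp point. The pads swing forward as they close: fully open they stand 13 mm farther back than shut.
Start: joints at [-1.359, 0.628, 0.038, 1.517, -0.027, 0.996, -0.02], TCP at [178.231, 625.102, 203.513] pointing down, gripper open.
Joint ranges: [-3.06, 3.06], [-0.37, 2.12], [-1.25, 1.32], [0.18, 2.47], [-1.1, 4.24], [0.23, 1.98], [-2.94, 2.94]. Speed limits (rad/s): [2.57, 2.57, 3.14, 3.14, 3.14, 3.14, 3.14].

## Interface

Orientations are given as [roll, pitch, yaw] about the fixed x, y, z axes, in that order (R = Rz(yaw) Ry(pitch) Rx(roll)).
In Python, from cell import monitor, cams, ctrl gives the robot as it stands.
- The arm moves only by the tool drive_tool, never from a script. Its argument "motion" is a list of rows, each an object with "fingers": the opening, from 0 (shut) to 1 (fully open); "linear": the shift along the tool's x, y, z in m, a list of three; "twist": the turn about the tool's z in rad. In form: [{"fingers": fingers, "linear": [x, y, z], "twist": twist}, ...]. A call has 1 to 5 rows; each row shifts and turns the commanded pose from where the row before left it, along the tool's axes as they then stand; what a row does not reach is not made up. A row lasts 1/12 s, in which the tool goes at most 41.7 mm and 7.16 degrees, less where a joint would pass 70% of its speed; a pose out of reach is approached as far as the arm can. A call with a gripper value outside its range is refused whole. The fingers move at their own pace and stop on an object; the grip force is fixed at half the most. Time passes only in rows, so rows that do not move let the fingers close. It gives the time, the measured TCP pose, the force, the opening and the grip force at its end, in the units of the state.
- monitor.read_state(): the state, without advancing time (a new reading comes with each control period).
- cams.get_image(name): name is "scene" or "top" or "wrist"; returns a dict with "color" (420x560x3 uint8, blue, green, red), "K" (3x3 intrinsics, pixels), "R" (3x3) and "t" (3): a world point X has camera coordinates R X + t. Camera axes: x right, y down, z forward; pixel columns grow to the right and rows downward; lengths in mm; the calibration is good to about 2 mm. A picture is of the moment at which its call begins. There is no depth.
- ctrl.finish_job(): hands the job in; it is judged then, once.
The state is a dict: "clock": time; "qpos": joint angles; "qd": joint speeds; "tau": joint torques, N m; "eef_pos": TCP position; "tool_rot": TCP orientation; "force": force on the tool from outside, world axes, zero at the start; "torque": the same for the moment, N m; "width": finger opening in mm; "gripper_force": force on a finger pad.
Only numpy, scipy, OpenCV 4.12 (cv2) and the standard library are available. Lean on these libraries where they do the work, as an engineer would, in place of code of your own. Each camera call takes 0.05 s, during which the arm holds its last target. There are 200 camera calls.

## Working session

There is one attempt and no reset: what is moved stays moved. The work goes in short steps, Python scripts to look and compute and a tool call to move; the robot and the scene stay as the last step left them, time stands still between calls to the robot, and variables do not carry over. Pictures are saved under pics/ and viewed, at most 10 in all, crops included, and the job is handed in when it is done.

Besides the shell and the picture viewer there is one more tool, called after ">>>" as name(argument=value, ...) on one line, values as JSON. drive_tool: Moves the arm, as the interface text tells. Its arguments: {"type":"object","properties":{"motion":{"type":"array"}},"required":["motion"]}

```bash
mkdir -p pics; ls
python3 - <<'E'
from cell import monitor,cams,ctrl
import cv2,pickle
s=monitor.read_state(); print(s)
d={}
for n in("scene","top"):
    im=cams.get_image(n); d[n]=im; cv2.imwrite(f"pics/{n}0.png",im["color"]); print(n,im["K"],im["R"],im["t"])
pickle.dump(d,open("c0.pkl","wb"))
E
```

```text
pics
{'clock': 0.0, 'qpos': array([-1.35880965,  0.62931298,  0.03841732,  1.51839698, -0.02698521,
        0.9963039 , -0.0200058 ]), 'qd': array([-1.98683716e-04, -1.11628443e-03, -7.06300624e-04, -1.09541623e-03,
        1.35512904e-03,  3.34921549e-05,  4.51464641e-04]), 'tau': array([ 1.56739679e-04, -5.63406873e+01,  1.22624137e+00, -1.93440664e+01,
        1.09669747e-02,  1.04457469e-02, -3.81028286e-06]), 'eef_pos': array([178.02164109, 624.42587909, 202.6009126 ]), 'tool_rot': array([-3.13968886e+00,  2.20289848e-05,  2.86382752e+00]), 'force': array([-0.31933945, -0.23223725, -0.49580155]), 'torque': array([ 0.04921615, -0.00404049, -0.02691213]), 'gripper_force': 0.0, 'width': 85.31473078216234}
scene [[390.93440168   0.         282.0635806 ]
 [  0.         390.93440168 211.65091816]
 [  0.           0.           1.        ]] [[ 0.7184324  -0.69553976  0.00890682]
 [-0.3271061  -0.34911735 -0.87813363]
 [ 0.61388638  0.62796618 -0.47833252]] [-482.10733518  199.23209771  658.21263625]
top [[406.04709481   0.         275.18239122]
 [  0.         406.04709481 205.16579743]
 [  0.           0.           1.        ]] [[-0.0033382  -0.99999229 -0.00206609]
 [-0.99699415  0.0034881  -0.07739832]
 [ 0.07740493  0.00180151 -0.99699811]] [ -83.34538829  548.71605974 1030.78147148]
```

View pics/top0.png

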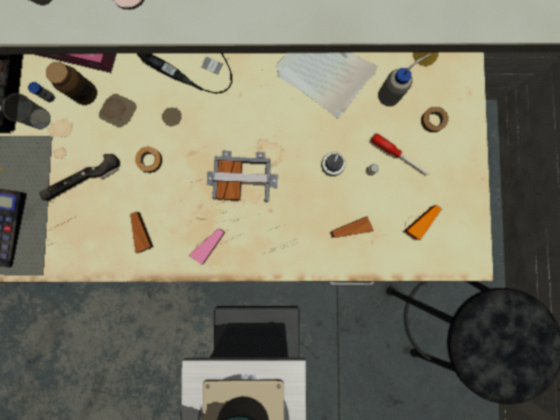

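View pics/scene0.png

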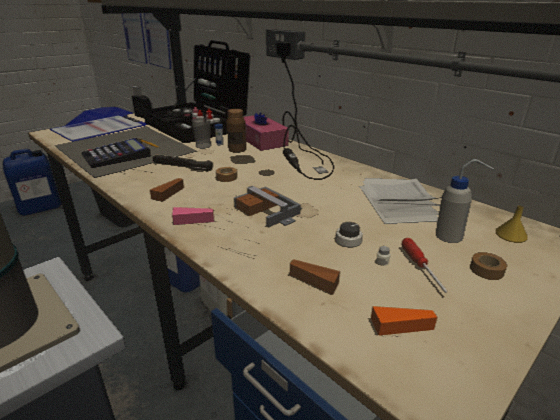

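Top view: the brown wedges are at (141,232) and (352,228). The look-alikes are pink at (207,246) and orange at (424,222), and I will leave those alone. The rack is at (242,178) with its front facing the robot, the timer at (333,163), the vial at (373,169), and tape rolls at (148,159) and (435,119). Next is a close crop.

```bash
cat > h.py <<'E'
import numpy as np,cv2,pickle
def proj(im,P):
    c=np.asarray(P,float)@im["R"].T+im["t"]; p=c@im["K"].T; return p[:,:2]/p[:,2:]
def back(im,uv,z):
    uv=np.atleast_2d(uv).astype(float); d=np.c_[uv,np.ones(len(uv))]@np.linalg.inv(im["K"]).T@im["R"]
    o=-im["R"].T@im["t"]; return o+d*((z-o[2])/d[:,2])[:,None]
W=np.array([[-50,-15],[50,-15],[50,3],[-50,27]],float)
def wedge(x,y,a):
    R=np.array([[np.cos(a),-np.sin(a)],[np.sin(a),np.cos(a)]]); p=W@R.T+[x,y]
    return np.r_[np.c_[p,np.zeros(4)],np.c_[p,np.full(4,30)]]
def crop(im,x0,y0,w,h,k): return cv2.resize(im[y0:y0+h,x0:x0+w],None,fx=k,fy=k,interpolation=cv2.INTER_CUBIC)
E
python3 - <<'E'
from h import *
d=pickle.load(open("c0.pkl","rb")); t=d["top"]["color"]
a=crop(t,200,142,84,64,7); b=crop(t,118,204,50,56,5); c=crop(t,322,204,60,56,5)
can=np.zeros((600,800,3),np.uint8); can[:448,:588]=a; can[0:250:,588:][:224,:212]=cv2.resize(b,(212,224)); can[230:430,588:588+212]=cv2.resize(c,(212,200))
cv2.imwrite("pics/crop1.png",can)
for n,(u,v) in dict(L=(141,232),R=(352,228)).items():
    print(n,t[v-3:v+4,u-3:u+4].reshape(-1,3).mean(0),back(d["top"],(u,v),30))
s=d["scene"]["color"]; print(s[190,167],s[272,312],s[282,320])
E
```

```text
L [ 33.6122449   73.55102041 130.3877551 ] [[480.10707028 258.17457466  30.        ]]
R [ 38.          82.26530612 145.08163265] [[ 488.49851426 -281.44665139   30.        ]]
[11 25 41] [ 42  72 117] [29 41 61]
```

View pics/crop1.png

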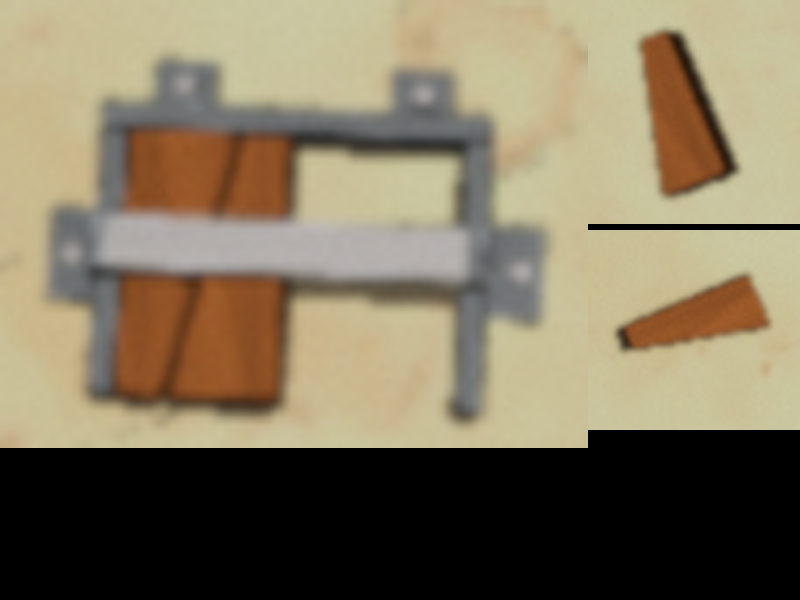

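The crop confirms two plain brown wedges. The left one has its thin end away from the robot, and the right one has its thin end toward +y. The rack is turned slightly: its front rail ends are at about (103,395) and (465,413) in the crop, and its back outer corners at (103,103) and (490,120). Next I fit the poses.

```bash
cat >> h.py <<'E'
from scipy.optimize import minimize
def brown(img):
    g=img.astype(int); B,G,R=g[...,0],g[...,1],g[...,2]
    return ((R>1.9*B)&(R<215)&(G<0.72*R)).astype(np.uint8)
def fitw(im,x,y,a,win):
    u,v,w,h=win; k=8
    big=cv2.resize(im["color"][v:v+h,u:u+w],None,fx=k,fy=k,interpolation=cv2.INTER_CUBIC); m=brown(big)
    def cost(p):
        q=(proj(im,wedge(p[0],p[1],p[2]/50)[4:])-[u,v]+.5)*k-.5
        r=np.zeros_like(m); cv2.fillPoly(r,[np.round(q*16).astype(np.int32)],1,shift=4)
        return 1-(r&m).sum()/max(1,(r|m).sum())
    best=min((minimize(cost,[x+i,y+j,(a+b)*50],method="Nelder-Mead",options=dict(initial_simplex=np.array([x+i,y+j,(a+b)*50])+np.array([[0,0,0],[8,0,0],[0,8,0],[0,0,8]]))) for i in(-6,6) for j in(-6,6) for b in(-.1,.1)),key=lambda r:r.fun)
    return best.x[0],best.x[1],best.x[2]/50,best.fun
E
python3 - <<'E'
from h import *
d=pickle.load(open("c0.pkl","rb")); T=d["top"]
# axis guesses: straight faces
print("L",fitw(T,480,258,0.2,(122,204,38,56)))
print("R",fitw(T,488,-281,1.9,(324,208,56,36)))
from scipy.optimize import least_squares
px=np.array([[88,395],[115,395],[480,415],[452,413],[103,103],[490,120]])
px=(px+.5)/7-.5+[200,142]
M=np.array([[-50,73],[-50,63],[-50,-73],[-50,-63],[60,73],[60,-73]],float)
def rk(p,M,z):
    c,s=np.cos(p[2]),np.sin(p[2]); return np.c_[M@np.array([[c,s],[-s,c]])+p[:2],np.full(len(M),z)]
r=least_squares(lambda p:(proj(T,rk(p,M,28))-px).ravel(),[600,-10,-.045]); print("rack",r.x,r.fun.reshape(-1,2).round(1).tolist())
for n,uv,z in(("timer",(333,163),39),("vial",(373,169),35),("tape",(148,159),25),("pink",(207,246),30)): print(n,back(T,uv,z).round())
E
```

```text
L (np.float64(484.1343917266796), np.float64(264.36857538506945), np.float64(0.3993386599239863), np.float64(0.060022468303643106))
R (np.float64(486.86105832080773), np.float64(-278.6006490923369), np.float64(1.9812664374511582), np.float64(0.0974843829140638))
rack [ 6.12951342e+02  3.03540859e+00 -4.83748952e-02] [[-0.4, 0.2], [-0.4, 0.4], [0.1, -0.1], [0.2, -0.0], [-0.2, -0.2], [0.7, -0.2]]
timer [[ 655. -234.   39.]]
vial [[ 640. -337.   35.]]
tape [[670. 246.  25.]]
pink [[444.  89.  30.]]
```

>>> drive_tool(motion=[{"fingers": 1,"linear": [-0.026,-0.018,0],"twist": 0},{"fingers": 1,"linear": [-0.026,-0.018,0],"twist": 0},{"fingers": 1,"linear": [-0.026,-0.018,0],"twist": 0},{"fingers": 1,"linear": [-0.026,-0.018,0],"twist": 0},{"fingers": 1,"linear": [-0.026,-0.018,0],"twist": 0}])

```text
clock: 0.52
eef_pos: [279.1, 501.3, 203.1]
tool_rot: [-3.141, -0.0, 2.864]
force: [0.6, 0.6, 0.2]
width: 85.8
gripper_force: 0.0
```

>>> drive_tool(motion=[{"fingers": 1,"linear": [-0.026,-0.018,0],"twist": 0},{"fingers": 1,"linear": [-0.026,-0.018,0],"twist": 0},{"fingers": 1,"linear": [-0.026,-0.018,0],"twist": 0},{"fingers": 1,"linear": [-0.026,-0.018,0],"twist": 0},{"fingers": 1,"linear": [-0.026,-0.018,0],"twist": 0}])

```text
clock: 0.93
eef_pos: [379.5, 379.2, 203.3]
tool_rot: [-3.141, -0.0, 2.864]
force: [0.8, -0.1, -0.1]
width: 85.5
gripper_force: 0.0
```

>>> drive_tool(motion=[{"fingers": 1,"linear": [-0.026,-0.018,0],"twist": 0},{"fingers": 1,"linear": [-0.026,-0.018,0],"twist": 0},{"fingers": 1,"linear": [-0.026,-0.018,0],"twist": 0},{"fingers": 1,"linear": [-0.026,-0.018,0],"twist": 0},{"fingers": 1,"linear": [-0.026,-0.018,0],"twist": 0}])

```text
clock: 1.35
eef_pos: [479.8, 257.0, 203.2]
tool_rot: [-3.141, -0.001, 2.864]
force: [-0.2, 0.7, -0.3]
width: 85.7
gripper_force: 0.0
```

Motion tracks well, so I go on to the right-hand wedge.

>>> drive_tool(motion=[{"fingers": 1,"linear": [-0.0089,-0.032,0],"twist": 0},{"fingers": 1,"linear": [-0.0089,-0.032,0],"twist": 0},{"fingers": 1,"linear": [-0.0089,-0.032,0],"twist": 0},{"fingers": 1,"linear": [-0.0089,-0.032,0],"twist": 0},{"fingers": 1,"linear": [-0.0089,-0.032,0],"twist": 0}])

```text
clock: 1.77
eef_pos: [477.6, 90.8, 203.2]
tool_rot: [-3.141, -0.001, 2.864]
force: [0.6, 0.2, 0.1]
width: 85.3
gripper_force: 0.0
```

>>> drive_tool(motion=[{"fingers": 1,"linear": [-0.0089,-0.032,0],"twist": 0},{"fingers": 1,"linear": [-0.0089,-0.032,0],"twist": 0},{"fingers": 1,"linear": [-0.0089,-0.032,0],"twist": 0},{"fingers": 1,"linear": [-0.0089,-0.032,0],"twist": 0},{"fingers": 1,"linear": [-0.0089,-0.032,0],"twist": 0}])

```text
clock: 2.18
eef_pos: [476.5, -75.2, 203.4]
tool_rot: [-3.142, -0.0, 2.864]
force: [0.6, 0.1, 0.0]
width: 85.1
gripper_force: 0.0
```

>>> drive_tool(motion=[{"fingers": 1,"linear": [-0.0089,-0.032,0],"twist": 0},{"fingers": 1,"linear": [-0.0089,-0.032,0],"twist": 0},{"fingers": 1,"linear": [-0.0089,-0.032,0],"twist": 0},{"fingers": 1,"linear": [-0.0089,-0.032,0],"twist": 0},{"fingers": 1,"linear": [-0.0089,-0.032,0],"twist": 0}])

```text
clock: 2.6
eef_pos: [475.4, -241.2, 203.2]
tool_rot: [3.141, -0.001, 2.864]
force: [0.3, 0.2, -0.2]
width: 85.3
gripper_force: 0.0
```

>>> drive_tool(motion=[{"fingers": 1,"linear": [0,0,0.011],"twist": 0.1},{"fingers": 1,"linear": [0,0,0.011],"twist": 0.1},{"fingers": 1,"linear": [0,0,0.011],"twist": 0.1},{"fingers": 1,"linear": [0,0,0.011],"twist": 0.1},{"fingers": 1,"linear": [0,0,0.011],"twist": 0.1}])

```text
clock: 3.02
eef_pos: [475.6, -239.7, 147.7]
tool_rot: [-3.141, -0.001, 2.358]
force: [-0.7, 1.7, 0.4]
width: 85.4
gripper_force: 0.0
```

>>> drive_tool(motion=[{"fingers": 1,"linear": [0,0,0.011],"twist": 0.1},{"fingers": 1,"linear": [0,0,0.011],"twist": 0.1},{"fingers": 1,"linear": [0,0,0.011],"twist": 0.1},{"fingers": 1,"linear": [0,0,0.011],"twist": 0.1},{"fingers": 1,"linear": [0,0,0.011],"twist": 0.1}])

```text
clock: 3.43
eef_pos: [475.8, -239.5, 92.7]
tool_rot: [-3.141, -0.0, 1.859]
force: [1.1, -1.0, 0.7]
width: 85.6
gripper_force: 0.0
```

Run:
```python
from cell import monitor,cams
import cv2,pickle
from h import *
im=cams.get_image("wrist"); cv2.imwrite("pics/w1.png",im["color"]); pickle.dump(im,open("w1.pkl","wb"))
s=monitor.read_state(); print(s["eef_pos"],s["tool_rot"],s["qpos"][6])
print(proj(im,wedge(486.9,-278.6,1.981)).round().tolist(), (brown(im["color"])).sum())
```

```text
[ 474.56638852 -238.71529929   90.8058008 ] [-3.13830354e+00 -2.45040650e-03  1.85511314e+00] 1.0476258284048123
[[298.0, 295.0], [286.0, 194.0], [265.0, 196.0], [254.0, 300.0], [300.0, 313.0], [287.0, 201.0], [264.0, 204.0], [252.0, 318.0]] 5340
```

View pics/w1.png

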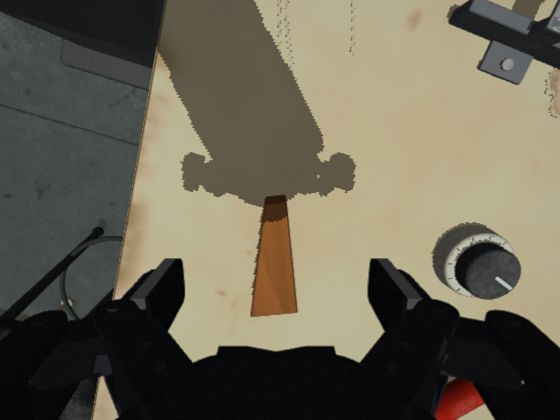

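The wrist view matches the fit within 2 px: the thick-end corners are at (251,316) and (297,312), the thin end at about (275,200), and the timer is well clear at (480,262). I descend and grip.

>>> drive_tool(motion=[{"fingers": 1,"linear": [0,0,0.02],"twist": 0},{"fingers": 1,"linear": [0,0,0.02],"twist": 0},{"fingers": 1,"linear": [0,0,0.02],"twist": 0},{"fingers": 1,"linear": [0,0,0.02],"twist": 0},{"fingers": 1,"linear": [0,0,0.008],"twist": 0}])

```text
clock: 3.9
eef_pos: [474.7, -238.8, 3.4]
tool_rot: [-3.139, -0.003, 1.866]
force: [-0.6, 0.1, -0.3]
width: 85.0
gripper_force: 0.0
```

>>> drive_tool(motion=[{"fingers": 0,"linear": [0,0,0],"twist": 0},{"fingers": 0,"linear": [0,0,0],"twist": 0},{"fingers": 0,"linear": [0,0,0],"twist": 0},{"fingers": 0,"linear": [0,0,0],"twist": 0},{"fingers": 0,"linear": [0,0,0],"twist": 0}])

```text
clock: 4.32
eef_pos: [476.7, -240.0, 6.5]
tool_rot: [3.14, 0.001, 1.864]
force: [-0.3, -0.2, -0.3]
width: 25.6
gripper_force: 0.0
```

>>> drive_tool(motion=[{"fingers": 0,"linear": [0,0,0],"twist": 0},{"fingers": 0,"linear": [0,0,0],"twist": 0},{"fingers": 0,"linear": [0,0,0],"twist": 0},{"fingers": 0,"linear": [0,0,0],"twist": 0},{"fingers": 0,"linear": [0,0,0],"twist": 0}])

```text
clock: 4.73
eef_pos: [476.0, -239.7, 5.5]
tool_rot: [3.142, -0.0, 1.864]
force: [-0.3, 0.4, -0.1]
width: 0.1
gripper_force: 0.0
```

Run:
```python
from cell import monitor,cams
from h import *
im=cams.get_image("wrist"); im2=cams.get_image("top"); pickle.dump((im,im2),open("w2.pkl","wb"))
k=np.zeros((420,800,3),np.uint8); k[:,:560]=im["color"]; k[:240,560:]=crop(im2["color"],322,200,60,60,4); cv2.imwrite("pics/w2.png",k)
for z in(5,25): print(proj(im,[[476,-240,z]]),proj(im2,[[476,-240,z]]))
```

```text
[[275.73987947 243.60996341]] [[334.45416433 233.04172181]]
[[275.67683075 257.21533624]] [[335.57201244 232.97196787]]
```

View pics/w2.png

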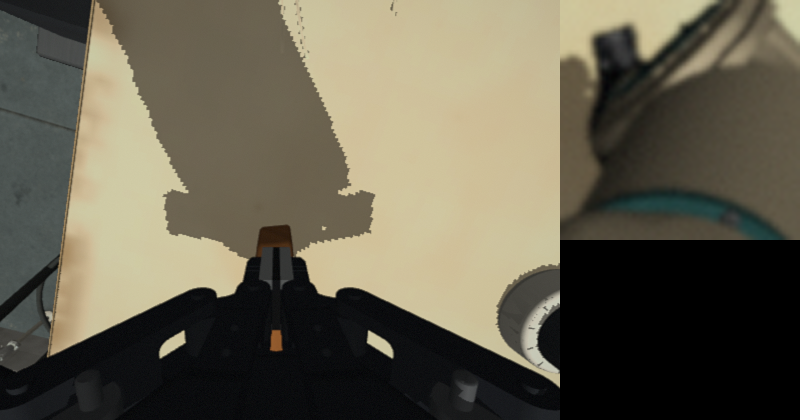

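Run:
```python
from cell import monitor
from h import *
im,_=pickle.load(open("w2.pkl","rb")); s=monitor.read_state(); print(s["eef_pos"],s["tool_rot"],s["width"],s["gripper_force"],s["force"])
print(proj(im,wedge(486.9,-278.6,1.981)).round().tolist())
print(back(im,[[260,228],[290,226],[262,245],[290,245]],0).round(1).tolist(),back(im,[[260,228],[290,226],[277,340]],30).round(1).tolist())
print("cam",-im["R"].T@im["t"])
cv2.imwrite("pics/w2c.png",crop(im["color"],210,200,133,160,3)[:480])
```

```text
[ 475.93882664 -239.71023653    5.47511807] [-3.14153132e+00 -4.50911136e-05  1.86377205e+00] -0.1896734862896624 0.0 [0.71354889 0.91418642 0.69754162]
[[305.0, 361.0], [290.0, 223.0], [260.0, 226.0], [244.0, 367.0], [310.0, 399.0], [292.0, 241.0], [257.0, 244.0], [239.0, 405.0]]
[[464.6, -235.0, 0.0], [481.5, -228.5, 0.0], [468.7, -245.1, 0.0], [485.2, -240.2, 0.0]] [[463.3, -225.1, 30.0], [477.4, -219.7, 30.0], [490.4, -285.3, 30.0]]
cam [ 457.28174729 -176.78409119  176.01159588]
```

View pics/w2c.png

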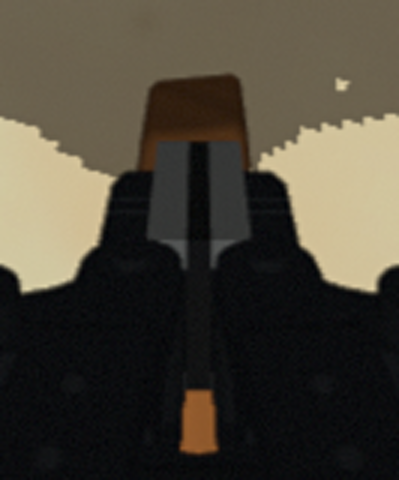

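The wedge has not moved, yet the fingers read as shut. Either they passed over it or they closed inside it. I raise the fingers and compare the fingertip pixel at (276,247).

>>> drive_tool(motion=[{"fingers": 0,"linear": [0,0,-0.02],"twist": 0},{"fingers": 0,"linear": [0,0,-0.02],"twist": 0},{"fingers": 0,"linear": [0,0,-0.02],"twist": 0},{"fingers": 0,"linear": [0,0,0],"twist": 0}])

```text
clock: 5.17
eef_pos: [478.0, -241.0, 68.5]
tool_rot: [3.138, 0.004, 1.864]
force: [-0.2, -0.9, -0.1]
width: -0.1
gripper_force: 0.0
```

Run:
```python
from cell import monitor,cams
from h import *
im=cams.get_image("wrist"); pickle.dump(im,open("w3.pkl","wb"))
cv2.imwrite("pics/w3.png",im["color"])
s=monitor.read_state(); print(s["eef_pos"],s["tool_rot"],s["width"])
R=im["R"]; print(R,im["K"][0,0],-R.T@im["t"])
p=s["eef_pos"]; ps=s["tool_rot"][2]; x=np.array([np.cos(ps),np.sin(ps),0])
for o in(0,11):
  for z in(0,13,30): print(o,z,proj(im,[p+o*x+[0,0,z]]).round(1))
print(proj(im,wedge(486.9,-278.6,1.981)).round().tolist())
```

```text
[ 477.27363132 -240.43399111   67.08707076] [3.13885803e+00 2.58541990e-03 1.86386867e+00] -0.1909223028510737
[[ 0.95765791  0.28789733  0.00253897]
 [ 0.27699007 -0.92371004  0.26464366]
 [ 0.07853547 -0.25273483 -0.96434293]] 306.5544463967062 [ 458.43018485 -177.66250746  238.73765395]
0 0 [[275.  241.4]]
0 13 [[275.  249.8]]
0 30 [[275.  262.8]]
11 0 [[275.  223.8]]
11 13 [[275. 231.]]
11 30 [[275.  242.3]]
[[297.0, 307.0], [284.0, 197.0], [262.0, 200.0], [250.0, 312.0], [299.0, 328.0], [285.0, 206.0], [260.0, 209.0], [246.0, 334.0]]
```

View pics/w3.png

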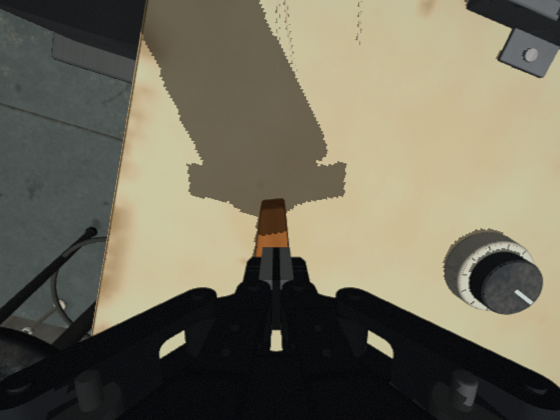

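The fingertip edge is again at (276,247), clear above the wedge. So the real tips end higher than the reported TCP, and the fingers closed above the wedge. I touch off gently on bare bench past the thin end to measure the offset.

>>> drive_tool(motion=[{"fingers": 0,"linear": [0.04,0,0],"twist": 0},{"fingers": 0,"linear": [0.01,0,0.02],"twist": 0},{"fingers": 0,"linear": [0,0,0.02],"twist": 0},{"fingers": 0,"linear": [0,0,0.015],"twist": 0},{"fingers": 0,"linear": [0,0,0],"twist": 0}])

```text
clock: 5.63
eef_pos: [459.2, -190.3, 7.5]
tool_rot: [-3.137, -0.004, 1.864]
force: [0.3, 0.1, -0.2]
width: 0.3
gripper_force: 0.0
```

>>> drive_tool(motion=[{"fingers": 0,"linear": [0,0,0.004],"twist": 0},{"fingers": 0,"linear": [0,0,0.004],"twist": 0},{"fingers": 0,"linear": [0,0,0],"twist": 0}])

```text
clock: 5.88
eef_pos: [461.5, -192.1, 2.3]
tool_rot: [-3.141, 0.0, 1.863]
force: [-0.9, 0.8, 0.4]
width: 0.1
gripper_force: 0.0
```

>>> drive_tool(motion=[{"fingers": 0,"linear": [0,0,0.003],"twist": 0},{"fingers": 0,"linear": [0,0,0.003],"twist": 0},{"fingers": 0,"linear": [0,0,0],"twist": 0}])

```text
clock: 6.13
eef_pos: [461.5, -191.8, -3.6]
tool_rot: [3.142, -0.0, 1.864]
force: [-0.8, -0.7, -0.1]
width: 0.2
gripper_force: 0.0
```

>>> drive_tool(motion=[{"fingers": 0,"linear": [0,0,0.003],"twist": 0},{"fingers": 0,"linear": [0,0,0.003],"twist": 0},{"fingers": 0,"linear": [0,0,0],"twist": 0}])

```text
clock: 6.38
eef_pos: [461.3, -191.7, -10.0]
tool_rot: [-3.141, -0.0, 1.864]
force: [-0.2, -0.1, -1.3]
width: 0.1
gripper_force: 0.0
```

There is no contact at TCP z = -10, which confirms the offset. I keep going down.

>>> drive_tool(motion=[{"fingers": 0,"linear": [0,0,0.003],"twist": 0},{"fingers": 0,"linear": [0,0,0.003],"twist": 0},{"fingers": 0,"linear": [0,0,0],"twist": 0}])

```text
clock: 6.63
eef_pos: [461.2, -191.7, -16.0]
tool_rot: [-3.141, -0.001, 1.864]
force: [-0.2, 0.5, 0.0]
width: 0.4
gripper_force: 0.0
```

>>> drive_tool(motion=[{"fingers": 0,"linear": [0,0,0.003],"twist": 0},{"fingers": 0,"linear": [0,0,0.002],"twist": 0},{"fingers": 0,"linear": [0,0,0],"twist": 0}])

```text
clock: 6.88
eef_pos: [461.3, -191.8, -20.9]
tool_rot: [-3.141, -0.0, 1.864]
force: [0.8, -0.5, -0.1]
width: 0.3
gripper_force: 0.0
```

>>> drive_tool(motion=[{"fingers": 0,"linear": [0,0,0.003],"twist": 0},{"fingers": 0,"linear": [0,0,0],"twist": 0}])

```text
clock: 7.05
eef_pos: [461.4, -191.7, -23.9]
tool_rot: [-3.141, -0.0, 1.864]
force: [0.1, -0.4, 0.1]
width: -0.2
gripper_force: 0.0
```

>>> drive_tool(motion=[{"fingers": 0,"linear": [0,0,0.003],"twist": 0},{"fingers": 0,"linear": [0,0,0],"twist": 0}])

```text
clock: 7.22
eef_pos: [461.3, -191.8, -26.9]
tool_rot: [-3.141, -0.0, 1.864]
force: [0.2, -0.4, 0.2]
width: -0.0
gripper_force: 0.0
```

>>> drive_tool(motion=[{"fingers": 0,"linear": [0,0,0.002],"twist": 0},{"fingers": 0,"linear": [0,0,0],"twist": 0}])

```text
clock: 7.38
eef_pos: [461.6, -191.8, -27.7]
tool_rot: [3.141, -0.0, 1.864]
force: [-1.4, 1.5, 10.5]
width: -0.2
gripper_force: 5.0
```

>>> drive_tool(motion=[{"fingers": 0,"linear": [0,0,0.002],"twist": 0},{"fingers": 0,"linear": [0,0,0],"twist": 0}])

```text
clock: 7.55
eef_pos: [461.6, -191.8, -27.9]
tool_rot: [3.14, -0.0, 1.863]
force: [-4.6, 1.9, 31.4]
width: -0.0
gripper_force: 15.8
```

The bench is touched at reported z = -27.5, so the true tip height is the reported z + 27.5. I lift, go back over the thin end, and grip at reported z ≈ -22.

>>> drive_tool(motion=[{"fingers": 0,"linear": [0,0,-0.03],"twist": 0},{"fingers": 1,"linear": [0,0,-0.03],"twist": 0},{"fingers": 1,"linear": [-0.026,0,0],"twist": 0},{"fingers": 1,"linear": [-0.026,0,0],"twist": 0},{"fingers": 1,"linear": [0,0,0],"twist": 0}])

```text
clock: 7.97
eef_pos: [479.0, -248.3, 31.0]
tool_rot: [3.138, 0.009, 1.86]
force: [0.2, -1.9, 0.2]
width: 48.4
gripper_force: 0.0
```

>>> drive_tool(motion=[{"fingers": 1,"linear": [0,0,0],"twist": 0},{"fingers": 1,"linear": [0,0,0],"twist": 0},{"fingers": 1,"linear": [0,0,0],"twist": 0},{"fingers": 1,"linear": [0,0,0],"twist": 0}])

```text
clock: 8.3
eef_pos: [476.1, -240.3, 29.1]
tool_rot: [-3.141, -0.002, 1.865]
force: [0.3, 0.5, -0.9]
width: 85.1
gripper_force: 0.0
```

>>> drive_tool(motion=[{"fingers": 1,"linear": [0,0,0.013],"twist": 0},{"fingers": 1,"linear": [0,0,0.013],"twist": 0},{"fingers": 1,"linear": [0,0,0.013],"twist": 0},{"fingers": 1,"linear": [0,0,0.012],"twist": 0},{"fingers": 1,"linear": [0,0,0],"twist": 0}])

```text
clock: 8.72
eef_pos: [475.0, -240.2, -23.6]
tool_rot: [-3.139, -0.003, 1.864]
force: [-0.6, -0.2, 0.4]
width: 85.5
gripper_force: 0.0
```

>>> drive_tool(motion=[{"fingers": 0,"linear": [0,0,0],"twist": 0},{"fingers": 0,"linear": [0,0,0],"twist": 0},{"fingers": 0,"linear": [0,0,0],"twist": 0},{"fingers": 0,"linear": [0,0,0],"twist": 0},{"fingers": 0,"linear": [0,0,0],"twist": 0}])

```text
clock: 9.13
eef_pos: [476.9, -241.8, -21.0]
tool_rot: [3.141, 0.001, 1.864]
force: [-0.7, -0.4, 0.2]
width: 25.5
gripper_force: 0.7
```

>>> drive_tool(motion=[{"fingers": 0,"linear": [0,0,0],"twist": 0},{"fingers": 0,"linear": [0,0,0],"twist": 0},{"fingers": 0,"linear": [0,0,0],"twist": 0},{"fingers": 0,"linear": [0,0,0],"twist": 0},{"fingers": 0,"linear": [0,0,0],"twist": 0}])

```text
clock: 9.55
eef_pos: [477.0, -241.7, -20.7]
tool_rot: [3.141, 0.001, 1.864]
force: [-1.0, 0.0, 5.8]
width: 21.0
gripper_force: 58.2
```

Gripped at 21 mm with 58 N. I lift, carry it to the front of the rack and turn it.

>>> drive_tool(motion=[{"fingers": 0,"linear": [0,0,-0.012],"twist": 0},{"fingers": 0,"linear": [0,0,-0.012],"twist": 0},{"fingers": 0,"linear": [0,0,-0.012],"twist": 0},{"fingers": 0,"linear": [0,0,-0.012],"twist": 0},{"fingers": 0,"linear": [0,0,-0.012],"twist": 0}])

```text
clock: 9.97
eef_pos: [476.7, -241.7, 40.2]
tool_rot: [3.141, 0.001, 1.864]
force: [0.5, -0.7, -1.5]
width: 21.0
gripper_force: 58.5
```

>>> drive_tool(motion=[{"fingers": 0,"linear": [0.0235,0.0056,0],"twist": 0},{"fingers": 0,"linear": [0.0235,0.0056,0],"twist": 0},{"fingers": 0,"linear": [0.0235,0.0056,0],"twist": 0},{"fingers": 0,"linear": [0.0235,0.0056,0],"twist": 0},{"fingers": 0,"linear": [0.0235,0.0056,0],"twist": 0}])

```text
clock: 10.38
eef_pos: [469.6, -120.1, 39.7]
tool_rot: [3.14, 0.0, 1.863]
force: [-0.1, 0.2, -0.1]
width: 21.0
gripper_force: 58.4
```

>>> drive_tool(motion=[{"fingers": 0,"linear": [0.0235,0.0056,0],"twist": 0},{"fingers": 0,"linear": [0.0235,0.0056,0],"twist": 0},{"fingers": 0,"linear": [0.0235,0.0056,0],"twist": 0},{"fingers": 0,"linear": [0.0235,0.0056,0],"twist": 0},{"fingers": 0,"linear": [0.0235,0.0056,0],"twist": 0}])

```text
clock: 10.8
eef_pos: [462.6, 0.8, 39.6]
tool_rot: [3.14, 0.0, 1.864]
force: [0.2, 0.6, -0.9]
width: 21.0
gripper_force: 58.4
```

>>> drive_tool(motion=[{"fingers": 0,"linear": [0,0,0],"twist": -0.111},{"fingers": 0,"linear": [0,0,0],"twist": -0.111},{"fingers": 0,"linear": [0,0,0],"twist": -0.111},{"fingers": 0,"linear": [0,0,0],"twist": -0.111},{"fingers": 0,"linear": [0,0,0],"twist": -0.111}])

```text
clock: 11.22
eef_pos: [462.8, -0.4, 39.6]
tool_rot: [3.141, 0.001, 2.425]
force: [-0.0, 0.2, -1.9]
width: 20.9
gripper_force: 58.4
```

>>> drive_tool(motion=[{"fingers": 0,"linear": [0,0,0],"twist": -0.111},{"fingers": 0,"linear": [0,0,0],"twist": -0.111},{"fingers": 0,"linear": [0,0,0],"twist": -0.111},{"fingers": 0,"linear": [0,0,0],"twist": -0.111},{"fingers": 0,"linear": [0,0,0],"twist": -0.112}])

```text
clock: 11.63
eef_pos: [462.7, -0.8, 39.6]
tool_rot: [-3.141, 0.001, 2.98]
force: [-0.8, -0.1, -0.4]
width: 20.8
gripper_force: 58.4
```

Run:
```python
from cell import monitor,cams
from h import *
s=monitor.read_state(); print(s["eef_pos"],s["tool_rot"],s["width"],s["gripper_force"],s["qpos"])
im={n:cams.get_image(n) for n in("top","wrist","scene")}; pickle.dump(im,open("c4.pkl","wb"))
k=np.zeros((600,800,3),np.uint8); k[:420,:560]=im["wrist"]["color"]; k[:240,560:]=crop(im["top"]["color"],210,170,60,60,4)
k[240:580,560:]=crop(im["scene"]["color"],200,170,120,170,2)
cv2.imwrite("pics/m4.png",k)
T=pickle.load(open("c0.pkl","rb"))["top"]
px=(np.array([[278,402],[292,135],[115,395],[170,400]])+.5)/7-.5+[200,142]
q=back(T,px,30)[:,:2]-[613,3]; a=-.0484; print(q@np.array([[np.cos(a),-np.sin(a)],[np.sin(a),np.cos(a)]]))
```

```text
[462.68442183  -0.77852274  39.5670658 ] [-3.14113697e+00  1.30802468e-03  2.98009917e+00] 20.838755575458123 58.41484949016376 [-0.09594989  0.65603267  0.05306694  2.16587918 -0.10051131  0.32069117
  1.45079967]
[[-49.16347788   1.67606008]
 [ 50.19383999   1.64734364]
 [-49.27104931  61.681032  ]
 [-50.20710921  41.37640474]]
```

View pics/m4.png

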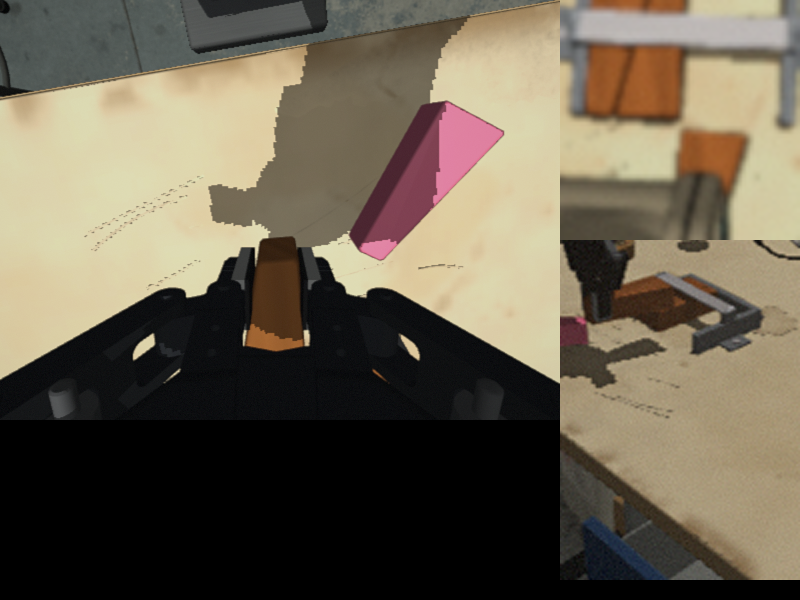

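The top crop shows the wedge in hand with its leading edge at about (683,130)–(747,140), just in front of the gap. In the wrist view the wedge edges run (262,240)→(246,348) and (297,238)→(303,348), with the pink wedge's tip close by at (365,250). I check the in-hand angle and the clearance to the pink wedge numerically.

Run:
```python
from h import *
d=pickle.load(open("c4.pkl","rb")); im=d["wrist"]; g=im["color"].astype(int)
L=[];R=[]
for v in range(262,340,6):
    r=g[v]; m=(r[:,2]>1.5*r[:,0])&(r[:,2]>40); u=[i for i in range(240,312) if m[i]]
    if u: L.append((u[0],v)); R.append((u[-1],v))
print(L,R)
for n,E in(("L",L),("R",R)):
    q=back(im,E,90)[:,:2]; vx,vy,x,y=cv2.fitLine(q.astype(np.float32),cv2.DIST_HUBER,0,.01,.01).ravel(); print(n,np.arctan2(vy,vx),x,y)
print("thin end z90",back(im,[[263,247],[296,246]],90).round(1).tolist(),"z60",back(im,[[263,239],[296,238]],60).round(1).tolist())
print("pink tip z30",back(im,[[350,236]],30).round(1).tolist(),"z0",back(im,[[362,246],[382,260]],0).round(1).tolist(),back(im,[[395,243]],0).round(1))
T=d["top"]; print("lead z90",back(T,(np.array([[683-560,130],[747-560,140]])+.5)/4-.5+[210,170],90).round(1).tolist())
```

```text
[(257, 262), (256, 268), (255, 274), (254, 280), (253, 286), (253, 292), (252, 298), (252, 304), (252, 310), (251, 316), (251, 322), (249, 328), (247, 334)] [(298, 262), (298, 268), (299, 274), (299, 280), (299, 286), (299, 292), (299, 298), (299, 304), (299, 310), (300, 316), (301, 322), (302, 328), (303, 334)]
L -0.27619463 468.52048 -12.782147
R -0.09048537 469.19846 8.27604
thin end z90 [[444.0, -3.7, 90.0], [445.7, 10.0, 90.0]] z60 [[451.2, -6.1, 60.0], [453.4, 10.9, 60.0]]
pink tip z30 [[468.5, 44.6, 30.0]] z0 [[489.4, 58.4, 0.0], [502.8, 72.1, 0.0]] [[490.9  82.4   0. ]]
lead z90 [[550.8, -1.0, 90.0], [544.6, -39.8, 90.0]]
```

>>> drive_tool(motion=[{"fingers": 0,"linear": [0,0,0.012],"twist": -0.05},{"fingers": 0,"linear": [0,0,0.012],"twist": 0},{"fingers": 0,"linear": [0,0,0.012],"twist": 0},{"fingers": 0,"linear": [0,0,0.012],"twist": 0},{"fingers": 0,"linear": [0,0,0.01],"twist": 0}])

```text
clock: 12.2
eef_pos: [459.3, 0.3, -9.8]
tool_rot: [3.14, -0.008, 3.021]
force: [0.7, 0.6, -1.8]
width: 21.1
gripper_force: 58.5
```

>>> drive_tool(motion=[{"fingers": 0,"linear": [0,0,0.001],"twist": 0},{"fingers": 0,"linear": [0,0,0],"twist": 0}])

```text
clock: 12.37
eef_pos: [459.1, 0.5, -10.8]
tool_rot: [3.141, -0.009, 3.022]
force: [1.2, -1.0, -0.8]
width: 20.9
gripper_force: 58.5
```

The arm hits its inner reach limit at this radius, with the wedge still about 10 mm up. I advance into the mouth ahead of the strap and then finish lowering.

>>> drive_tool(motion=[{"fingers": 0,"linear": [-0.01,0.0007,0],"twist": 0},{"fingers": 0,"linear": [-0.01,0.0007,0],"twist": 0},{"fingers": 0,"linear": [-0.01,0.0007,0],"twist": 0},{"fingers": 0,"linear": [0,0,0],"twist": 0}])

```text
clock: 12.7
eef_pos: [492.3, -1.3, -10.3]
tool_rot: [3.14, -0.004, 3.023]
force: [0.6, -0.9, -0.1]
width: 21.0
gripper_force: 58.5
```

Run:
```python
from cell import monitor
s=monitor.read_state(); print(s["eef_pos"],s["tool_rot"],s["force"],s["qpos"])
```

```text
[492.3385237   -1.32200102 -10.26473217] [ 3.14018246 -0.00421539  3.02339752] [ 0.62522796 -0.85946494 -0.05345051] [-0.20111228  0.79100776  0.22351508  2.10081713 -0.55096908  0.30990062
  1.94005192]
```

>>> drive_tool(motion=[{"fingers": 0,"linear": [0,0,0.005],"twist": 0},{"fingers": 0,"linear": [0,0,0.004],"twist": 0},{"fingers": 0,"linear": [0,0,0],"twist": 0}])

```text
clock: 12.95
eef_pos: [488.3, -0.9, -20.5]
tool_rot: [3.14, -0.01, 3.024]
force: [0.1, 1.4, 0.1]
width: 21.2
gripper_force: 58.5
```

Run:
```python
from cell import monitor,cams
from h import *
s=monitor.read_state(); print(s["eef_pos"],s["tool_rot"],s["force"])
im=cams.get_image("top"); pickle.dump(im,open("c5.pkl","wb"))
cv2.imwrite("pics/m5.png",crop(im["color"],200,142,84,64,7))
```

```text
[488.26175928  -0.86514898 -20.46661357] [ 3.13961416 -0.00975663  3.02367185] [0.06039169 1.42519885 0.12897888]
```

View pics/m5.png

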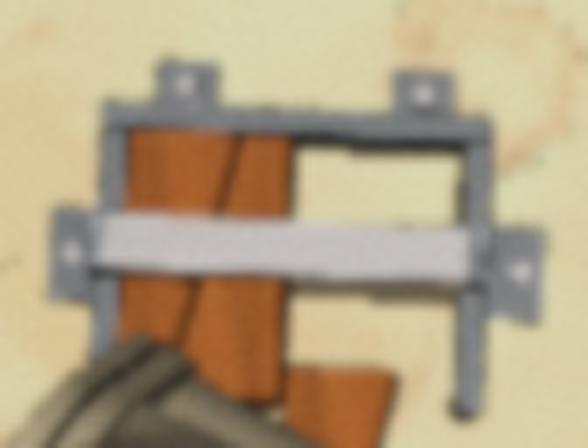

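The wedge's leading edge is at (287,368)–(395,370), about 2 mm clear of wedge_b and nearly square. I slide it in 56 mm under the strap.

>>> drive_tool(motion=[{"fingers": 0,"linear": [-0.012,0.0008,0],"twist": 0},{"fingers": 0,"linear": [-0.012,0.0008,0],"twist": 0},{"fingers": 0,"linear": [-0.01,0.0007,0],"twist": 0},{"fingers": 0,"linear": [-0.01,0.0007,0],"twist": 0},{"fingers": 0,"linear": [0,0,0],"twist": 0}])

```text
clock: 13.42
eef_pos: [535.0, -3.4, -20.4]
tool_rot: [3.14, -0.006, 3.024]
force: [0.1, -0.7, 0.6]
width: 21.0
gripper_force: 58.6
```

>>> drive_tool(motion=[{"fingers": 0,"linear": [-0.006,0.0004,0],"twist": 0},{"fingers": 0,"linear": [-0.006,0.0004,0],"twist": 0},{"fingers": 0,"linear": [0,0,0],"twist": 0}])

```text
clock: 13.67
eef_pos: [544.6, -3.8, -20.5]
tool_rot: [3.14, -0.01, 3.024]
force: [-1.0, 0.3, 1.6]
width: 21.1
gripper_force: 58.7
```

It is in to a depth of about 70 mm. I release it, lift, step back, shut the fingers and push from behind.

>>> drive_tool(motion=[{"fingers": 0.5,"linear": [0,0,0],"twist": 0},{"fingers": 0.5,"linear": [0,0,0],"twist": 0},{"fingers": 0.5,"linear": [0,0,0],"twist": 0},{"fingers": 0.5,"linear": [0,0,0],"twist": 0},{"fingers": 0.5,"linear": [0,0,0],"twist": 0}])

```text
clock: 14.08
eef_pos: [545.0, -3.7, -20.6]
tool_rot: [3.14, -0.009, 3.024]
force: [-0.1, 0.5, -0.1]
width: 42.6
gripper_force: 0.0
```

>>> drive_tool(motion=[{"fingers": 0.5,"linear": [0,0,-0.02],"twist": 0},{"fingers": 0.5,"linear": [0,0,-0.02],"twist": 0},{"fingers": 0.5,"linear": [0,0,-0.01],"twist": 0},{"fingers": 0,"linear": [0.015,-0.001,0],"twist": 0},{"fingers": 0,"linear": [0.015,-0.001,0],"twist": -0.069}])

```text
clock: 14.5
eef_pos: [516.6, -2.3, 30.4]
tool_rot: [3.14, -0.006, 3.094]
force: [-0.5, 0.2, -0.1]
width: 19.3
gripper_force: 0.0
```

>>> drive_tool(motion=[{"fingers": 0,"linear": [0,0,0],"twist": 0},{"fingers": 0,"linear": [0,0,0],"twist": 0},{"fingers": 0,"linear": [0,0,0],"twist": 0},{"fingers": 0,"linear": [0,0,0],"twist": 0},{"fingers": 0,"linear": [0,0,0],"twist": 0}])

```text
clock: 14.92
eef_pos: [516.5, -2.4, 29.5]
tool_rot: [3.139, -0.008, 3.093]
force: [-0.3, -0.2, -0.1]
width: 0.3
gripper_force: 0.0
```

Run:
```python
from cell import monitor,cams
from h import *
s=monitor.read_state(); print(s["eef_pos"],s["tool_rot"],s["width"])
im=cams.get_image("wrist"); pickle.dump(im,open("w6.pkl","wb"))
```

```text
[516.46463164  -2.44497071  29.51710124] [ 3.13946353 -0.00781532  3.09264233] 0.3427094314303073
```

>>> drive_tool(motion=[{"fingers": 0,"linear": [0,0,0.0165],"twist": 0},{"fingers": 0,"linear": [0,0,0.0165],"twist": 0},{"fingers": 0,"linear": [0,0,0.016],"twist": 0},{"fingers": 0,"linear": [0,0,0],"twist": 0}])

```text
clock: 15.3
eef_pos: [513.6, -2.1, -21.6]
tool_rot: [3.139, -0.013, 3.093]
force: [-0.1, 0.2, 1.0]
width: 0.1
gripper_force: 0.0
```

>>> drive_tool(motion=[{"fingers": 0,"linear": [-0.006,0,0],"twist": 0},{"fingers": 0,"linear": [-0.006,0,0],"twist": 0},{"fingers": 0,"linear": [-0.006,0,0],"twist": 0},{"fingers": 0,"linear": [0,0,0],"twist": 0}])

```text
clock: 15.63
eef_pos: [536.3, -3.2, -18.5]
tool_rot: [3.14, -0.004, 3.094]
force: [0.8, -0.3, 0.3]
width: 0.1
gripper_force: 0.0
```

>>> drive_tool(motion=[{"fingers": 0,"linear": [-0.005,0,0],"twist": 0},{"fingers": 0,"linear": [-0.005,0,0],"twist": 0},{"fingers": 0,"linear": [0,0,0],"twist": 0}])

```text
clock: 15.88
eef_pos: [544.9, -3.6, -19.2]
tool_rot: [3.139, -0.006, 3.093]
force: [0.6, 0.1, -0.5]
width: -0.3
gripper_force: 0.0
```

>>> drive_tool(motion=[{"fingers": 0,"linear": [-0.003,0,0],"twist": 0},{"fingers": 0,"linear": [-0.002,0,0],"twist": 0},{"fingers": 0,"linear": [0,0,0],"twist": 0}])

```text
clock: 16.13
eef_pos: [548.6, -3.8, -19.6]
tool_rot: [3.139, -0.008, 3.093]
force: [-0.3, 0.1, -0.2]
width: 0.1
gripper_force: 0.0
```

>>> drive_tool(motion=[{"fingers": 0,"linear": [-0.002,0,0],"twist": 0},{"fingers": 0,"linear": [0,0,0],"twist": 0}])

```text
clock: 16.3
eef_pos: [550.4, -3.9, -19.6]
tool_rot: [3.139, -0.008, 3.093]
force: [0.4, 0.3, 0.8]
width: -0.0
gripper_force: 0.1
```

>>> drive_tool(motion=[{"fingers": 0,"linear": [-0.002,0,0],"twist": 0},{"fingers": 0,"linear": [0,0,0],"twist": 0}])

```text
clock: 16.47
eef_pos: [551.0, -3.9, -19.8]
tool_rot: [3.139, -0.011, 3.093]
force: [-2.9, 0.3, 1.6]
width: 0.2
gripper_force: 1.5
```

>>> drive_tool(motion=[{"fingers": 0,"linear": [-0.002,0,0],"twist": 0},{"fingers": 0,"linear": [0,0,0],"twist": 0}])

```text
clock: 16.63
eef_pos: [550.8, -3.9, -20.0]
tool_rot: [3.138, -0.015, 3.093]
force: [-7.3, 0.4, 4.2]
width: -0.1
gripper_force: 3.4
```

>>> drive_tool(motion=[{"fingers": 0,"linear": [0.012,0,0],"twist": 0},{"fingers": 1,"linear": [0.01,0,-0.02],"twist": 0},{"fingers": 1,"linear": [0,0,-0.03],"twist": 0},{"fingers": 1,"linear": [0,0,-0.03],"twist": 0},{"fingers": 1,"linear": [0,0,-0.02],"twist": 0}])

```text
clock: 17.05
eef_pos: [534.6, -3.6, 82.9]
tool_rot: [3.139, -0.005, 3.093]
force: [0.9, -0.1, -0.4]
width: 48.1
gripper_force: 0.0
```

Run:
```python
from cell import monitor,cams
from h import *
s=monitor.read_state(); print(s["eef_pos"],s["tool_rot"],s["width"])
im=cams.get_image("top"); sc=cams.get_image("scene"); w=cams.get_image("wrist"); pickle.dump((im,sc,w),open("c7.pkl","wb"))
k=np.zeros((600,800,3),np.uint8); k[:448,:588]=crop(im["color"],200,142,84,64,7)
k[:420,588:]=crop(sc["color"],225,170,106,210,2)[:420,:212]
cv2.imwrite("pics/m7.png",k)
print("L",fitw(im,484,264,0.4,(122,204,38,56)))
```

```text
[534.59035168  -3.64537085  82.92680445] [ 3.13940823 -0.00482776  3.09272735] 48.13634469940928
L (np.float64(513.1949541038036), np.float64(271.28314268507506), np.float64(0.39450039121142455), np.float64(0.3912794444046681))
```

View pics/m7.png

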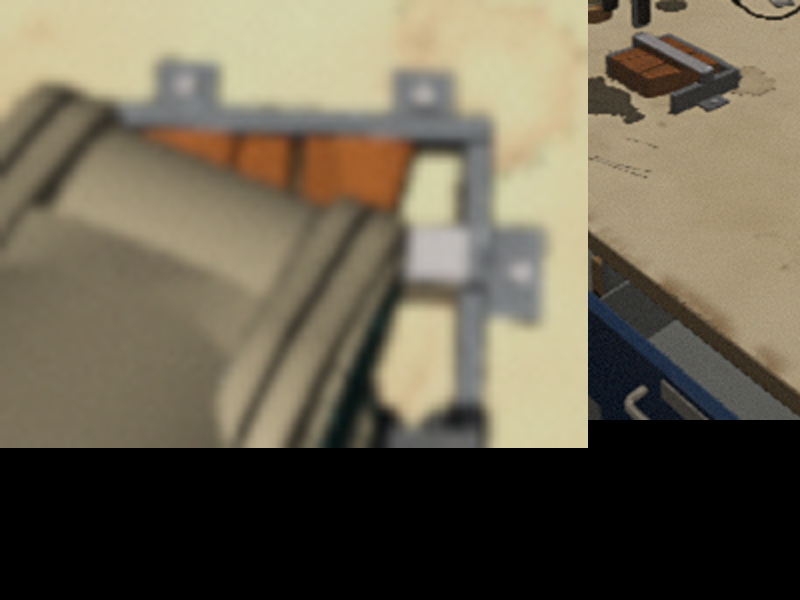

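The first wedge is home: its thick end lies at (300–415,137) along the back stop, next to wedge_b. The view budget is now used up, so further checks will be numeric. Next is the left wedge.

>>> drive_tool(motion=[{"fingers": 1,"linear": [0.01,0.0253,0],"twist": 0},{"fingers": 1,"linear": [0.01,0.0253,0],"twist": 0},{"fingers": 1,"linear": [0.01,0.0253,0],"twist": 0},{"fingers": 1,"linear": [0.01,0.0253,0],"twist": 0},{"fingers": 1,"linear": [0.01,0.0253,0],"twist": 0}])

```text
clock: 17.62
eef_pos: [488.3, 126.5, 80.1]
tool_rot: [3.14, -0.01, 3.093]
force: [0.1, -0.3, 0.8]
width: 85.4
gripper_force: 0.0
```

>>> drive_tool(motion=[{"fingers": 1,"linear": [0.01,0.0253,0],"twist": 0},{"fingers": 1,"linear": [0.01,0.0253,0],"twist": 0},{"fingers": 1,"linear": [0.01,0.0253,0],"twist": 0},{"fingers": 1,"linear": [0.01,0.0253,0],"twist": 0},{"fingers": 1,"linear": [0.01,0.0253,0],"twist": 0}])

```text
clock: 18.03
eef_pos: [444.4, 255.3, 80.8]
tool_rot: [3.14, -0.01, 3.093]
force: [0.2, -0.1, -0.2]
width: 85.2
gripper_force: 0.0
```

>>> drive_tool(motion=[{"fingers": 1,"linear": [0,0,0],"twist": -0.11},{"fingers": 1,"linear": [0,0,0],"twist": -0.11},{"fingers": 1,"linear": [0,0,0],"twist": -0.11},{"fingers": 1,"linear": [0,0,0],"twist": 0}])

```text
clock: 18.37
eef_pos: [444.9, 254.3, 81.0]
tool_rot: [3.137, -0.009, -2.857]
force: [-0.1, -0.3, -0.3]
width: 85.5
gripper_force: 0.0
```

Run:
```python
from cell import monitor,cams
from h import *
s=monitor.read_state(); print(s["eef_pos"],s["tool_rot"],s["width"],s["qpos"])
w=cams.get_image("wrist"); T=cams.get_image("top"); pickle.dump((w,T),open("c8.pkl","wb"))
q=proj(w,wedge(484.1,264.4,.399)); print(q.round().tolist())
lo=np.maximum(q.min(0).astype(int)-15,0); hi=np.minimum(q.max(0).astype(int)+15,[560,420]); g=w["color"][lo[1]:hi[1],lo[0]:hi[0]].astype(int)
m=(g[...,2]>1.9*g[...,0])&(g[...,1]<.72*g[...,2]); c=max(cv2.findContours(m.astype(np.uint8),0,2)[0],key=cv2.contourArea)
print(cv2.contourArea(c),cv2.approxPolyDP(c,3,True).reshape(-1,2)+lo)
# rack check: wood extent in back strip seen by top
px=proj(T,[[613+45*.9988-y*0-0,0,0] for y in [0]])
a=-.0484;rx=np.array([np.cos(a),np.sin(a)]);ry=np.array([-np.sin(a),np.cos(a)])
for X in(-40,-30,35,42):
    ys=np.arange(63,-64,-1.0); P=np.array([[*(np.array([613,3])+X*rx+y*ry),30] for y in ys]); uv=proj(T,P).astype(np.float32)
    v=cv2.remap(T["color"],uv[:,:1],uv[:,1:],cv2.INTER_LINEAR)[:,0]; b=brown(v[None])[0]
    print(X,''.join('#' if i else '.' for i in b))
for y in(50,30,10,-5,-12):
    xs=np.arange(-70,-30,1.0); P=np.array([[*(np.array([613,3])+x*rx+y*ry),30] for x in xs]); uv=proj(T,P).astype(np.float32)
    b=brown(cv2.remap(T["color"],uv[:,:1],uv[:,1:],cv2.INTER_LINEAR).reshape(1,-1,3))[0]; print(y,xs[b.argmax()])
```

```text
[444.86185201 254.34917307  80.95083094] [ 3.13654493 -0.00857383 -2.85668741] 85.45892334253847 [-0.79498234  0.64876277  0.34083327  2.00956939 -0.40640902  0.55622238
  1.68804479]
[[250.0, 202.0], [264.0, 307.0], [284.0, 304.0], [299.0, 196.0], [247.0, 210.0], [263.0, 326.0], [285.0, 324.0], [302.0, 204.0]]
4499.0 [[303 196]
 [259 201]
 [256 207]
 [272 323]
 [289 321]
 [308 208]]
-40 .####################################################################################..........................................
-30 .#######################################################################################.......................................
35 ..######################################################################################################.......................
42 ..#######################################################################################################......................
50 -50.0
30 -50.0
10 -50.0
-5 -49.0
-12 -49.0
```

Checks so far: the first wedge is flush at x ≈ -49 and against wedge_b. The left wedge sits 5.5 mm toward +y of the tool, so I correct for that and grip.

>>> drive_tool(motion=[{"fingers": 1,"linear": [-0.002,0.0055,0.02],"twist": 0},{"fingers": 1,"linear": [0,0,0.025],"twist": 0},{"fingers": 1,"linear": [0,0,0.025],"twist": 0},{"fingers": 1,"linear": [0,0,0.02],"twist": 0},{"fingers": 1,"linear": [0,0,0.01],"twist": 0}])

```text
clock: 18.88
eef_pos: [443.6, 259.3, -20.5]
tool_rot: [3.138, -0.011, -2.863]
force: [-0.4, 0.1, -0.1]
width: 85.5
gripper_force: 0.0
```

>>> drive_tool(motion=[{"fingers": 0,"linear": [0,0,0],"twist": 0},{"fingers": 0,"linear": [0,0,0],"twist": 0},{"fingers": 0,"linear": [0,0,0],"twist": 0},{"fingers": 0,"linear": [0,0,0],"twist": 0},{"fingers": 0,"linear": [0,0,0],"twist": 0}])

```text
clock: 19.3
eef_pos: [445.9, 260.6, -16.4]
tool_rot: [3.136, -0.005, -2.861]
force: [-0.1, -0.9, 4.7]
width: 38.0
gripper_force: 59.5
```

>>> drive_tool(motion=[{"fingers": 0,"linear": [0,0,0],"twist": 0},{"fingers": 0,"linear": [0,0,0],"twist": 0},{"fingers": 0,"linear": [0,0,0],"twist": 0}])

```text
clock: 19.55
eef_pos: [445.9, 260.7, -16.4]
tool_rot: [3.136, -0.005, -2.861]
force: [-0.7, -0.9, 6.8]
width: 38.1
gripper_force: 59.6
```

Gripped at 38 mm with 60 N. I lift and carry it to the mouth.

>>> drive_tool(motion=[{"fingers": 0,"linear": [0,0,-0.012],"twist": 0},{"fingers": 0,"linear": [0,0,-0.012],"twist": 0},{"fingers": 0,"linear": [0,0,-0.012],"twist": 0},{"fingers": 0,"linear": [0,0,-0.012],"twist": 0},{"fingers": 0,"linear": [0,0,-0.012],"twist": 0}])

```text
clock: 19.97
eef_pos: [445.6, 260.5, 43.4]
tool_rot: [3.136, -0.006, -2.86]
force: [1.2, -0.2, -1.3]
width: 38.1
gripper_force: 60.1
```

>>> drive_tool(motion=[{"fingers": 0,"linear": [0.0042,-0.0294,0],"twist": 0},{"fingers": 0,"linear": [0.0042,-0.0294,0],"twist": 0},{"fingers": 0,"linear": [0.0042,-0.0294,0],"twist": 0},{"fingers": 0,"linear": [0.0042,-0.0294,0],"twist": 0},{"fingers": 0,"linear": [0.0042,-0.0294,0],"twist": 0}])

```text
clock: 20.38
eef_pos: [466.5, 112.2, 42.3]
tool_rot: [3.137, -0.006, -2.86]
force: [0.0, 0.2, -1.3]
width: 38.5
gripper_force: 60.2
```

>>> drive_tool(motion=[{"fingers": 0,"linear": [0.0042,-0.0294,0],"twist": 0},{"fingers": 0,"linear": [0.0042,-0.0294,0],"twist": 0},{"fingers": 0,"linear": [0.0042,-0.0294,0],"twist": 0},{"fingers": 0,"linear": [0.0042,-0.0294,0],"twist": 0},{"fingers": 0,"linear": [0.0042,-0.0294,0],"twist": 0}])

```text
clock: 20.8
eef_pos: [487.2, -35.3, 41.7]
tool_rot: [3.137, -0.006, -2.86]
force: [-0.1, 0.1, -0.7]
width: 38.1
gripper_force: 60.2
```

>>> drive_tool(motion=[{"fingers": 0,"linear": [0,0,0],"twist": 0.1115},{"fingers": 0,"linear": [0,0,0],"twist": 0.1115},{"fingers": 0,"linear": [0,0,0],"twist": 0.1115},{"fingers": 0,"linear": [0,0,0],"twist": 0.1115},{"fingers": 0,"linear": [0,0,0],"twist": 0}])

```text
clock: 21.22
eef_pos: [487.1, -33.9, 41.5]
tool_rot: [3.14, -0.008, 2.974]
force: [-0.2, 0.5, -0.6]
width: 38.2
gripper_force: 60.3
```

Run:
```python
from cell import monitor,cams
from h import *
s=monitor.read_state(); print(s["eef_pos"],s["tool_rot"],s["width"],s["gripper_force"])
w=cams.get_image("wrist"); T=cams.get_image("top"); pickle.dump((w,T),open("c9.pkl","wb"))
zt=s["eef_pos"][2]+16.4+30
g=w["color"].astype(int);L=[];R=[]
for v in range(230,345,8):
    r=g[v]; m=(r[:,2]>1.5*r[:,0])&(r[:,2]>40)&(r[:,1]<.75*r[:,2]); u=[i for i in range(225,330) if m[i]]
    if u: L.append((u[0],v)); R.append((u[-1],v))
print(L,R)
a=-.0484;rx=np.array([np.cos(a),np.sin(a)]);ry=np.array([-np.sin(a),np.cos(a)])
tor=lambda q:np.c_[(q[:,:2]-[613,3])@rx,(q[:,:2]-[613,3])@ry].round(1)
for E in(L,R): print(tor(back(w,E,zt)).tolist())
# top: brown pixels of the held wedge on plane zt, in rack frame
X,Y=np.meshgrid(np.arange(-80,-10,4.),np.arange(-20,-75,-2.)); P=np.c_[613+X.ravel()*rx[0]+Y.ravel()*ry[0],3+X.ravel()*rx[1]+Y.ravel()*ry[1],np.full(X.size,zt)]
uv=proj(T,P).astype(np.float32); b=brown(cv2.remap(T["color"],uv[:,:1],uv[:,1:],cv2.INTER_LINEAR).reshape(1,-1,3))[0].reshape(X.shape)
for y,r in zip(Y[:,0],b): print(int(y),''.join('#' if i else '.' for i in r))
```

```text
[487.13186931 -33.85900618  41.5426705 ] [ 3.14029606 -0.00759028  2.97415253] 38.15063312594872 60.28307154017966
[(303, 230), (239, 238), (236, 246), (233, 254), (233, 262), (233, 270), (234, 278), (234, 286), (236, 294), (238, 302), (239, 310), (240, 318), (241, 326), (242, 334), (244, 342)] [(314, 230), (317, 238), (320, 246), (322, 254), (319, 262), (318, 270), (317, 278), (316, 286), (314, 294), (312, 302), (311, 310), (320, 318), (322, 326), (329, 334), (328, 342)]
[[-146.1, -29.0], [-145.8, -56.6], [-142.4, -58.5], [-138.9, -60.3], [-135.1, -60.9], [-131.4, -61.5], [-127.5, -61.6], [-123.6, -62.2], [-119.5, -62.0], [-115.4, -61.7], [-111.3, -61.8], [-107.1, -62.0], [-102.9, -62.2], [-98.6, -62.3], [-94.2, -62.0]]
[[-145.6, -24.3], [-141.8, -23.3], [-138.0, -22.4], [-134.2, -21.8], [-130.6, -23.4], [-126.8, -24.2], [-123.0, -25.0], [-119.2, -25.7], [-115.3, -27.0], [-111.4, -28.2], [-107.3, -29.1], [-102.7, -25.3], [-98.3, -24.7], [-93.7, -21.8], [-89.4, -22.6]]
-20 ..........#######.
-22 ..........#######.
-24 .........########.
-26 ..........#######.
-28 ...........#######
-30 .............####.
-32 ...............##.
-34 ................#.
-36 ..................
-38 ..................
-40 ..................
-42 ..................
-44 ..................
-46 .......##.........
-48 ......####........
-50 ......#####.......
-52 ......#####.......
-54 ......#####.......
-56 .....######.......
-58 .....######.......
-60 .....######.......
-62 .....######.......
-64 .....######.......
-66 ..................
-68 ..................
-70 ..................
-72 ..................
-74 ..................
```

In hand, the straight face is parallel to the rack at y ≈ -62 to -64, with the leading end at x ≈ -38 and the tail at -138. I shift +3 mm in y and lower it into the mouth.

>>> drive_tool(motion=[{"fingers": 0,"linear": [0.0004,0.003,0],"twist": 0},{"fingers": 0,"linear": [0,0,0.015],"twist": 0},{"fingers": 0,"linear": [0,0,0.015],"twist": 0},{"fingers": 0,"linear": [0,0,0.015],"twist": 0},{"fingers": 0,"linear": [0,0,0.011],"twist": 0}])

```text
clock: 21.73
eef_pos: [486.3, -30.1, -15.9]
tool_rot: [3.14, -0.009, 2.98]
force: [-1.5, 0.6, -0.0]
width: 38.3
gripper_force: 60.2
```

>>> drive_tool(motion=[{"fingers": 0,"linear": [0,0,0.001],"twist": 0},{"fingers": 0,"linear": [0,0,0],"twist": 0}])

```text
clock: 21.9
eef_pos: [486.5, -30.6, -16.3]
tool_rot: [3.14, -0.009, 2.978]
force: [0.8, -1.0, -1.2]
width: 38.2
gripper_force: 61.3
```

>>> drive_tool(motion=[{"fingers": 0,"linear": [-0.0099,0.0012,0],"twist": 0},{"fingers": 0,"linear": [-0.0099,0.0012,0],"twist": 0},{"fingers": 0,"linear": [-0.0099,0.0012,0],"twist": 0},{"fingers": 0,"linear": [0,0,0],"twist": 0}])

```text
clock: 22.23
eef_pos: [519.2, -31.9, -15.6]
tool_rot: [3.14, -0.005, 2.979]
force: [0.5, -0.4, -0.9]
width: 38.2
gripper_force: 61.2
```

>>> drive_tool(motion=[{"fingers": 0,"linear": [-0.0099,0.0012,0],"twist": 0},{"fingers": 0,"linear": [-0.0099,0.0012,0],"twist": 0},{"fingers": 0,"linear": [-0.006,0.0007,0],"twist": 0},{"fingers": 0,"linear": [0,0,0],"twist": 0}])

```text
clock: 22.57
eef_pos: [543.5, -33.1, -16.2]
tool_rot: [3.14, -0.007, 2.978]
force: [-0.5, -0.1, -0.9]
width: 38.3
gripper_force: 61.1
```

>>> drive_tool(motion=[{"fingers": 0.65,"linear": [0,0,0],"twist": 0},{"fingers": 0.65,"linear": [0,0,0],"twist": 0},{"fingers": 0.65,"linear": [0,0,0],"twist": 0},{"fingers": 0.65,"linear": [0,0,0],"twist": 0},{"fingers": 0.65,"linear": [0,0,0],"twist": 0}])

```text
clock: 22.98
eef_pos: [541.9, -33.2, -16.6]
tool_rot: [3.14, -0.009, 2.977]
force: [0.1, -1.3, -0.6]
width: 55.2
gripper_force: 0.0
```

>>> drive_tool(motion=[{"fingers": 0.65,"linear": [0,0,-0.02],"twist": 0},{"fingers": 0.65,"linear": [0,0,-0.02],"twist": 0},{"fingers": 0.65,"linear": [0,0,-0.01],"twist": 0},{"fingers": 0,"linear": [0.015,-0.0017,0],"twist": 0},{"fingers": 0,"linear": [0.015,-0.0017,0],"twist": -0.115}])

```text
clock: 23.4
eef_pos: [513.4, -31.7, 34.3]
tool_rot: [3.14, -0.006, 3.094]
force: [-0.1, 0.2, -0.5]
width: 32.4
gripper_force: 0.0
```

>>> drive_tool(motion=[{"fingers": 0,"linear": [0,0,0],"twist": 0},{"fingers": 0,"linear": [0,0,0],"twist": 0},{"fingers": 0,"linear": [0,0,0],"twist": 0},{"fingers": 0,"linear": [0,0,0],"twist": 0},{"fingers": 0,"linear": [0,0,0],"twist": 0}])

```text
clock: 23.82
eef_pos: [513.4, -31.8, 33.5]
tool_rot: [3.139, -0.008, 3.091]
force: [-0.9, 0.5, 0.9]
width: 0.3
gripper_force: 0.0
```

>>> drive_tool(motion=[{"fingers": 0,"linear": [0,0,0.0175],"twist": 0},{"fingers": 0,"linear": [0,0,0.0175],"twist": 0},{"fingers": 0,"linear": [0,0,0.0175],"twist": 0},{"fingers": 0,"linear": [0,0,0],"twist": 0}])

```text
clock: 24.15
eef_pos: [510.5, -31.4, -21.4]
tool_rot: [3.139, -0.013, 3.092]
force: [-0.7, 0.6, 0.3]
width: 0.1
gripper_force: 0.0
```

>>> drive_tool(motion=[{"fingers": 0,"linear": [-0.006,0,0],"twist": 0},{"fingers": 0,"linear": [-0.006,0,0],"twist": 0},{"fingers": 0,"linear": [-0.006,0,0],"twist": 0},{"fingers": 0,"linear": [-0.006,0,0],"twist": 0},{"fingers": 0,"linear": [0,0,0],"twist": 0}])

```text
clock: 24.57
eef_pos: [538.8, -32.9, -18.2]
tool_rot: [3.14, -0.005, 3.093]
force: [-0.2, -0.0, -0.2]
width: -0.3
gripper_force: 0.0
```

>>> drive_tool(motion=[{"fingers": 0,"linear": [-0.004,0,0],"twist": 0},{"fingers": 0,"linear": [-0.003,0,0],"twist": 0},{"fingers": 0,"linear": [0,0,0],"twist": 0}])

```text
clock: 24.82
eef_pos: [543.8, -33.2, -18.9]
tool_rot: [3.139, -0.008, 3.092]
force: [0.3, -0.1, -0.1]
width: -0.2
gripper_force: 0.0
```

>>> drive_tool(motion=[{"fingers": 0,"linear": [-0.002,0,0],"twist": 0},{"fingers": 0,"linear": [0,0,0],"twist": 0}])

```text
clock: 24.98
eef_pos: [545.1, -33.2, -19.1]
tool_rot: [3.139, -0.009, 3.092]
force: [-0.7, -0.0, 1.2]
width: -0.2
gripper_force: 0.1
```

>>> drive_tool(motion=[{"fingers": 0,"linear": [-0.002,0,0],"twist": 0},{"fingers": 0,"linear": [0,0,0],"twist": 0}])

```text
clock: 25.15
eef_pos: [546.9, -33.4, -19.2]
tool_rot: [3.139, -0.009, 3.092]
force: [-0.4, -0.0, 0.0]
width: 0.3
gripper_force: 0.5
```

>>> drive_tool(motion=[{"fingers": 0,"linear": [-0.002,0,0],"twist": 0},{"fingers": 0,"linear": [0,0,0],"twist": 0}])

```text
clock: 25.32
eef_pos: [549.1, -33.6, -19.2]
tool_rot: [3.139, -0.009, 3.092]
force: [-0.6, -0.5, 0.2]
width: -0.1
gripper_force: 0.5
```

>>> drive_tool(motion=[{"fingers": 0,"linear": [-0.002,0,0],"twist": 0},{"fingers": 0,"linear": [0,0,0],"twist": 0}])

```text
clock: 25.48
eef_pos: [549.7, -33.6, -19.3]
tool_rot: [3.139, -0.011, 3.092]
force: [-5.0, -0.2, 3.4]
width: 0.4
gripper_force: 2.1
```

Firm contact came at x ≈ 549.5, as predicted for home. I give one more small nudge, then retreat clear of the view and check with the top camera.

>>> drive_tool(motion=[{"fingers": 0,"linear": [-0.002,0,0],"twist": 0},{"fingers": 0,"linear": [0,0,0],"twist": 0}])

```text
clock: 25.65
eef_pos: [549.6, -33.6, -19.5]
tool_rot: [3.138, -0.015, 3.092]
force: [-7.5, -0.2, 5.0]
width: -0.1
gripper_force: 4.0
```

>>> drive_tool(motion=[{"fingers": 0,"linear": [0.015,0,0],"twist": 0},{"fingers": 0,"linear": [0.005,0,-0.03],"twist": 0},{"fingers": 0,"linear": [0,0,-0.035],"twist": 0},{"fingers": 0,"linear": [0,0,-0.035],"twist": 0},{"fingers": 0,"linear": [0,0.03,-0.02],"twist": 0}])

```text
clock: 26.07
eef_pos: [538.6, -10.3, 105.1]
tool_rot: [-3.139, -0.0, 3.083]
force: [1.1, 0.3, 0.2]
width: -0.3
gripper_force: 0.0
```

>>> drive_tool(motion=[{"fingers": 0,"linear": [0,0.035,0],"twist": 0},{"fingers": 0,"linear": [0,0.035,0],"twist": 0},{"fingers": 0,"linear": [0,0.035,0],"twist": 0},{"fingers": 0,"linear": [0,0.035,0],"twist": 0},{"fingers": 0,"linear": [0,0.035,0],"twist": 0}])

```text
clock: 26.48
eef_pos: [545.4, 174.2, 101.9]
tool_rot: [3.138, -0.006, 3.093]
force: [0.0, 0.1, -0.4]
width: -0.1
gripper_force: 0.0
```

>>> drive_tool(motion=[{"fingers": 0,"linear": [0,0.035,0],"twist": 0},{"fingers": 0,"linear": [0,0.035,0],"twist": 0},{"fingers": 0,"linear": [0,0.03,0],"twist": 0},{"fingers": 0,"linear": [0,0.02,0],"twist": 0},{"fingers": 0,"linear": [0,0,0],"twist": 0}])

```text
clock: 26.9
eef_pos: [549.9, 299.8, 101.4]
tool_rot: [3.134, -0.007, 3.101]
force: [-0.4, -0.3, -1.1]
width: -0.3
gripper_force: 0.0
```

Run:
```python
from cell import monitor,cams
from h import *
s=monitor.read_state(); print(s["clock"],s["eef_pos"])
T=cams.get_image("top"); T0=pickle.load(open("c0.pkl","rb"))["top"]; pickle.dump(T,open("c10.pkl","wb"))
a=-.0484;rx=np.array([np.cos(a),np.sin(a)]);ry=np.array([-np.sin(a),np.cos(a)])
def samp(X,Y,z=30):
    P=np.c_[613+X*rx[0]+Y*ry[0],3+X*rx[1]+Y*ry[1],np.full(X.size,z)]; uv=proj(T,P).astype(np.float32)
    return cv2.remap(T["color"],uv[:,:1],uv[:,1:],cv2.INTER_LINEAR)
ys=np.arange(63,-64,-1.)
for x in(-46,-40,-30,-20,30,38,45): print(x,''.join('#' if i else '.' for i in brown(samp(np.full(ys.size,x*1.),ys).reshape(1,-1,3))[0]))
xs=np.arange(-70,70,.5)
for y in(55,30,10,-5,-12,-25,-35,-45,-55):
    b=np.where(brown(samp(xs,np.full(xs.size,y*1.)).reshape(1,-1,3))[0])[0]; print(y,xs[b[0]],xs[b[-1]])
for n,(u,v) in dict(timer=(333,163),vial=(373,169),tape=(148,159),tape2=(435,119)).items():
    A=T0["color"][v-18:v+18,u-18:u+18]; B=T["color"][v-26:v+26,u-26:u+26]; r=cv2.matchTemplate(B,A,cv2.TM_CCOEFF_NORMED); _,m,_,l=cv2.minMaxLoc(r); print(n,round(m,3),l)
```

```text
26.9 [549.93970368 299.76354312 101.43274806]
-46 ..##########################################################################################################################...
-40 .###########################################################################################################################...
-30 .############################################################################################################################..
-20 ..###########################################################################################################################..
30 ..###########################################################################################################################..
38 ..###########################################################################################################################..
45 ..###########################################################################################################################..
55 -50.0 50.0
30 -50.0 49.0
10 -50.5 49.5
-5 -49.5 49.5
-12 -49.5 50.0
-25 -48.5 49.5
-35 -49.5 49.5
-45 -49.0 49.0
-55 -49.5 50.0
timer 1.0 (8, 8)
vial 0.999 (8, 8)
tape 0.999 (8, 8)
tape2 1.0 (8, 8)
```

All four wedges fill the pocket, flush within about 1 mm, and the bystanders have not moved. I hand the job in.

```bash
python3 -c "
from cell import ctrl
print(ctrl.finish_job())"
```

```text
the job is handed in; nothing more can be done
None
```

I slid both loose wedges in and handed the job in at 26.9 s of the 72 s allowed; the last top-camera check showed all four wedges filling the rack, flush with the rail ends to about 1.5 mm, and the tape roll, timer and vial unmoved, though `finish_job` returned no verdict.

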